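Set a jar lid in the screw press

TASK

Slide the carriage with the preserve jar home under the little green screw press. Wind the crank clockwise until the foot just meets the jar's lid, then give it half a turn more to seat the lid, no further, and let go.

Things in the scene. Friction and masses are not known exactly. Their poses are not given: they have to be found in the camera images.
- press: green C-frame bench screw press, fixed to the table, 233 mm high to the top of its arm. Origin on the table straight under the screw axis. Its +x axis points to the column (centred 92 mm behind the axis), its +y axis is the way the carriage slides home.
- carriage (a joint): travel of the sliding aluminium carriage along the press's +y, in m: 0 = drawn fully out (start), 0.070 = home against the stop, with the jar under the screw axis. It drags with about 3 N and stays where it is left.
- carriage_post (a point): point on the upright round post by which the carriage is moved, 62 mm above the table; the post is 16 mm across with a black cap 20 mm across, and rises from the carriage plate (29 mm above the table) to 91 mm. It stands 100 mm from the jar's centre, towards press -y. Free on all sides for fingers.
- jar: preserve jar with a cream-yellow screw lid, 60 mm across, 92 mm high, loose in the shallow ring of the carriage; origin at the centre of its underside, z up
- ram: steel ram, lowered by the crank; origin on the screw axis at its sleeve's lower end, 184 mm above the table at crank angle 0. Below it hangs the dark round sprung foot, 48 mm across, set by hand to a different height each time: its underside starts 9 to 32 mm above the lid (lid top 121 mm above the table), not reported. The foot's spring yields only above about 75 N, then by 2.5 N more per mm.
- crank (a joint): crank angle in rad, growing clockwise seen from above, which lowers the ram 24 mm a turn; starts at 0 to 1.2; 0 = arm along press -x. The screw drags with 0.5 N m (10 N at the handle) while it turns (less is felt at rest), plus the load: 6 N more at the handle within the first 0.2 rad after the foot meets the lid, then 2 N more over half a turn. Stays where it is left.
- crank_handle (a point): centre of the upright red crank handle, 20 mm across and 48 mm high, 50 mm from the screw axis; it spins freely on its pin, so the fingers may keep their heading while it goes round. Its lower end is 251 mm above the table; nothing else stands higher than 259 mm within the circle.
- screw_axis (a point): point on the screw axis at the height of the middle of the crank handle, 279 mm above the table; fixed to the press
- jar_f1: bystander: cream-lidded jar, 60 mm across, 92 mm high, origin under its centre; leave alone
- jar_f3: bystander: tall white-lidded jar, 68 mm across, 122 mm high, origin under its centre; leave alone
- tape_roll_1: bystander: roll of tape lying flat, 66 mm across, 24 mm high, origin under its centre; leave alone

How it is judged:
By the outcome, as a careful person would: the job done as asked, in the order asked, and still so for the second after the job is handed in, with the robot touching nothing.
It also fails if it takes over 69 s, if anything falls off the work surface, if the arm or the gripper's body presses on something with over 40 N, if the wrist force passes 120 N, or if a joint passes its speed limit or range.

ROBOT

A 6-joint arm with a two-finger parallel gripper is mounted at the origin on a cart in front of the work surface, level with it; the furniture and walls round the work are solid. World frame = base frame: x ahead of the robot, y to its left, z up, the work surface at z = 0. Lengths are in m, angles in rad, forces in N, time in s.
With the tool pointing down it reaches from about 0.35 to 0.975 m from the base axis. Payload 4.9 kg.
Tool frame: the origin (TCP) lies at the very end of the fingers, on their centre line; the grasp point (between the pads) lies 19 mm behind it; z points along the fingers, y is the line along which they close (so a half turn about z gives the same grasp; the last joint's range is limited). The gripper opens to 85 mm and grips with 20 to 120 N. Pads are 22 mm wide; open, the fingers measure 114 mm over their backs; the gripper's body (76 mm by 85 mm) begins 54 mm behind the grasp point. The pads swing forward as they close: fully open they stand 13 mm farther back than shut.
Start: joints at [-1.32, 0.053, 1.613, -0, 1.476, -0.119], TCP at [0.226, -0.583, 0.231] pointing down, gripper open.
Joint ranges: [-3.01, 3.01], [-1.01, 2.22], [0.06, 2.58], [-1.02, 4.17], [0.09, 2.62], [-3.14, 3.14]. Speed limits (rad/s): [2.57, 2.57, 3.14, 3.14, 3.14, 3.14].

INTERFACE

Orientations are given as a rotation vector (axis times angle).
In Python, from station import ctrl, imaging gives the robot as it stands.
- The arm moves only by the tool play_rows, never from a script. Its argument "series" is a list of rows, each a list of 3 entries, a list of its own where there are three numbers: the opening, from 0 (shut) to 1 (fully open), then the shift along the tool's x, y, z each as a share of 0.05 m, from -1 to 1, then the turn, a rotation vector about the tool's x, y, z each as a share of 8 degrees, from -1 to 1. In form: [[grip, [dx, dy, dz], [ax, ay, az]], ...]. A call has 1 to 8 rows; each row shifts and turns the commanded pose from where the row before left it, along the tool's axes as they then stand; what a row does not reach is not made up. A row lasts 1/8 s, in which the tool goes at most 62.5 mm and 10.7 degrees, less where a joint would pass 70% of its speed; a pose out of reach is approached as far as the arm can. A call with a number of a shift or a turn outside -1 to 1 is refused whole. A call with a gripper value outside its range is refused whole. The fingers move at their own pace and stop on an object; "force" is the grip in N (left out, the last holds). Time passes only in rows, so rows that do not move let the fingers close. It gives the time, the measured TCP pose, the force, the opening and the grip force at its end, in the units of the state.
- ctrl.get_obs(): the state, without advancing time (a new reading comes with each control period).
- imaging.get_image(name): name is "side" or "top"; returns a dict with "color" (400x640x3 uint8, blue, green, red), "fx", "fy", "cx", "cy" (pixels), "extrinsics" (4x4, takes a point from world to camera coordinates). Camera axes: x right, y down, z forward; pixel columns grow to the right and rows downward; lengths in m; the calibration is good to about 2 mm. A picture is of the moment at which its call begins. There is no depth.
- ctrl.finish_job(): hands the job in; it is judged then, once.
The state is a dict: "t": time; "q": joint angles; "dq": joint speeds; "effort": joint torques, N m; "tool_pos": TCP position; "tool_rot": TCP orientation; "contact_force": force on the tool from outside, world axes, zero at the start; "wrist_torque": the same for the moment, N m; "opening": finger opening in m; "grip_force": force on a finger pad.
Only numpy, scipy, OpenCV 4.12 (cv2) and the standard library are available. Lean on these libraries where they do the work, as an engineer would, in place of code of your own. Each camera call takes 0.05 s, during which the arm holds its last target. There are 200 camera calls.

## Working session

There is one attempt and no reset: what is moved stays moved. The work goes in short steps, Python scripts to look and compute and a tool call to move; the robot and the scene stay as the last step left them, time stands still between calls to the robot, and variables do not carry over. Pictures are saved under pics/ and viewed, at most 10 in all, crops included, and the job is handed in when it is done.

Besides the shell and the picture viewer there is one more tool, called as name([rows], argument=value, ...), one row to a line, values as JSON. play_rows: Moves the arm, as the interface text tells. Shift numbers are shares of 0.05 m and turn numbers shares of 8 degrees, none past 1 either way. Its arguments: {"type":"object","properties":{"series":{"type":"array"},"force":{"type":"number"}},"required":["series"]}

```bash
mkdir -p pics; python3 - <<'E'
from station import ctrl, imaging
import cv2,numpy as np,pickle
for n in("side","top"):
    d=imaging.get_image(n); cv2.imwrite(f"pics/{n}0.png",d["color"]); pickle.dump(d,open(f"{n}0.pkl","wb"))
    E=np.array(d["extrinsics"]);print(n,d["fx"],d["fy"],d["cx"],d["cy"],(-E[:3,:3].T@E[:3,3]).round(3),E.round(3).tolist())
print(ctrl.get_obs())
E
```

```text
side 505.10769119982467 505.10769119982467 307.83035456801883 190.91507821178493 [ 1.654 -0.371  1.165] [[0.314, 0.949, 0.011, -0.179], [0.615, -0.194, -0.764, -0.199], [-0.723, 0.246, -0.645, 2.039], [0.0, 0.0, 0.0, 1.0]]
top 422.51211329823667 422.51211329823667 317.395704550569 199.6240778037166 [ 0.237 -0.02   1.528] [[0.077, -0.997, -0.0, -0.038], [-0.976, -0.075, -0.206, 0.545], [0.206, 0.016, -0.978, 1.447], [0.0, 0.0, 0.0, 1.0]]
{'t': 0.1, 'q': array([-1.31999628e+00,  5.32950310e-02,  1.61416502e+00,  2.95352197e-05,
        1.47600374e+00, -1.18989413e-01]), 'dq': array([ 0.00110518, -0.00064943, -0.00138525,  0.00247174, -0.00059573,
        0.00010174]), 'effort': array([ 4.02301039e-04, -3.94902027e+01, -3.71361995e+01, -1.16641550e-04,
        3.90710193e-03, -1.96696215e-05]), 'tool_pos': array([ 0.22575949, -0.58219337,  0.23017839]), 'tool_rot': array([-3.08620978e+00, -5.77212043e-01,  1.47397923e-04]), 'contact_force': array([-0.84798594, -0.22703031,  0.12379079]), 'wrist_torque': array([-0.04450023, -0.00485692,  0.00920385]), 'grip_force': 0.0, 'opening': 0.08545583858964675}
```

View pics/side0.png

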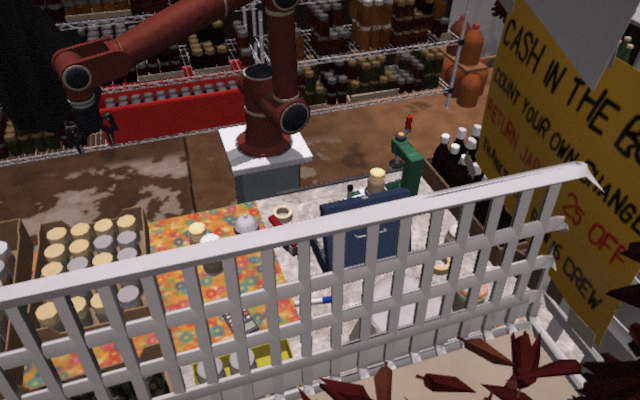

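View pics/top0.png

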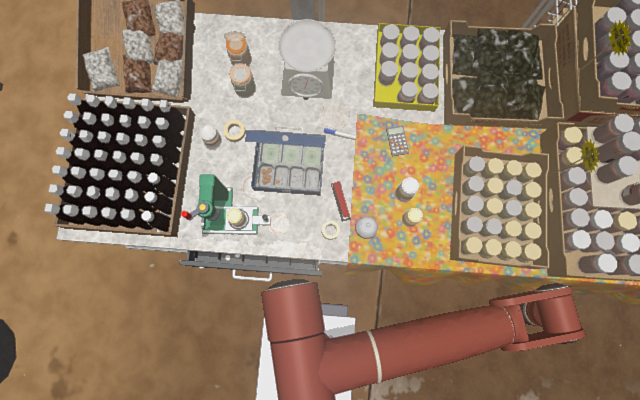

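The side view shows the press at about (405,160). The top view shows the press at (205,210), the jar at (236,217), the post at (266,219) and the red handle at (186,214). I'll enlarge both.

```bash
python3 - <<'E'
import cv2,pickle,numpy as np
t=pickle.load(open("top0.pkl","rb"))["color"][160:260,150:290]
s=pickle.load(open("side0.pkl","rb"))["color"][105:205,330:470]
f=lambda i:cv2.resize(i,None,fx=5.6,fy=5.6,interpolation=cv2.INTER_CUBIC)
cv2.imwrite("pics/tc.png",f(t));cv2.imwrite("pics/sc.png",f(s))
E
```

```text
(no output)
```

View pics/tc.png

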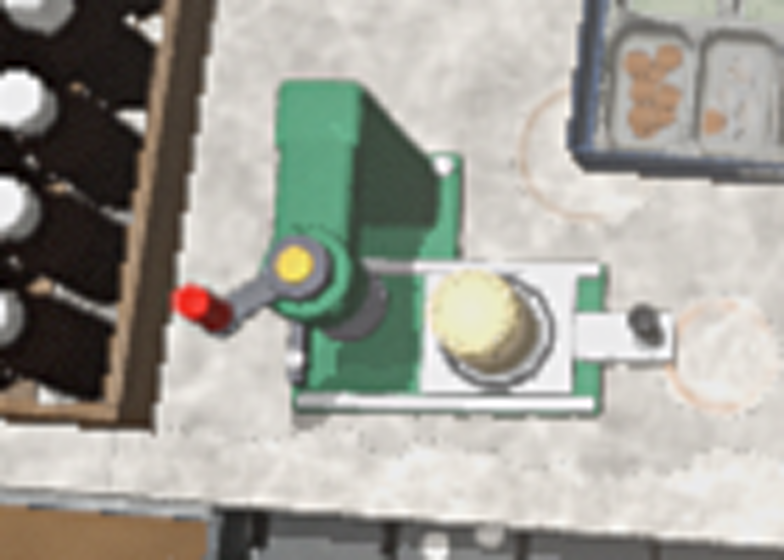

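View pics/sc.png

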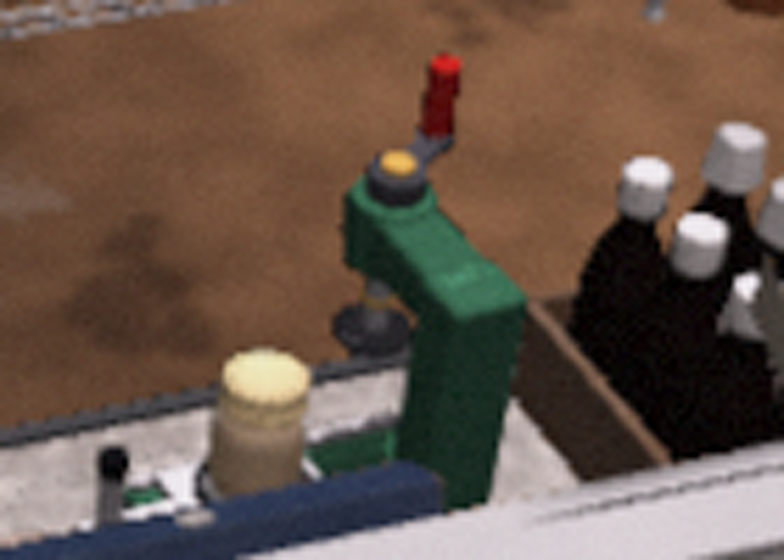

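Top crop: yellow hub (295,264), handle top (192,300), lid centre (472,308), post cap (643,320). Side crop: handle top (446,64), hub (400,161), lid (266,372), cap (113,455).

```bash
cat > h.py <<'E'
import numpy as np,pickle,cv2
def ray(d,u,v):
    E=np.array(d["extrinsics"]);R=E[:3,:3];return -R.T@E[:3,3],R.T@np.array([(u-d["cx"])/d["fx"],(v-d["cy"])/d["fy"],1])
def atz(d,u,v,z):
    c,r=ray(d,u,v);return c+r*(z-c[2])/r[2]
def tri(rs):
    A=0;b=0
    for c,r in rs:
        r=r/np.linalg.norm(r);P=np.eye(3)-np.outer(r,r);A=A+P;b=b+P@c
    return np.linalg.solve(A,b)
E
python3 - <<'E'
from h import *
t=pickle.load(open("top0.pkl","rb"));s=pickle.load(open("side0.pkl","rb"))
T=lambda p:(150+p[0]/5.6-.4,160+p[1]/5.6-.4);S=lambda p:(330+p[0]/5.6-.4,105+p[1]/5.6-.4)
for n,a,b,z in[("handle",(192,300),(446,64),.299),("hub",(295,264),(400,161),.259),("lid",(472,308),(266,374),.121),("post",(643,320),(113,455),.091)]:
    print(n,atz(t,*T(a),z).round(4),atz(s,*S(b),z).round(4),tri([ray(t,*T(a)),ray(s,*S(b))]).round(4))
# press edges on base: rail line in front
for p in [(300,405),(598,405),(280,85),(360,85)]: print(atz(t,*T(p),.03 if p[1]>400 else .233).round(4))
for p in [(150,430),(160,300),(210,0)]: print("crate",atz(t,*T(p),.1).round(4))
for p in [(20,100),(5,205),(0,315)]: print("bottle",atz(t,*T(p),.25).round(4))
for p in [(740,155),(645,190)]: print("sidebottle",tri([ray(s,*S(p))]*1+[ray(s,*S(p))]).shape, atz(s,*S(p),.25).round(3))
E
```

```text
handle [0.4246 0.3901 0.299 ] [0.425  0.3904 0.299 ] [0.4247 0.3903 0.2988]
hub [0.4548 0.3501 0.259 ] [0.4553 0.3518 0.259 ] [0.4552 0.351  0.2589]
lid [0.4598 0.2803 0.121 ] [0.4567 0.2818 0.121 ] [0.4595 0.28   0.1235]
post [0.4652 0.1809 0.091 ] [0.4669 0.1808 0.091 ] [0.4654 0.1813 0.0897]
[0.4036 0.4016 0.03  ]
[0.4181 0.2124 0.03  ]
[0.5612 0.3799 0.233 ]
[0.5646 0.3347 0.233 ]
crate [0.3737 0.4705 0.1   ]
crate [0.4535 0.476  0.1   ]
crate [0.646  0.4723 0.1   ]
bottle [0.5372 0.5182 0.25  ]
bottle [0.4771 0.5171 0.25  ]
bottle [0.4158 0.5101 0.25  ]
sidebottle (3,) [0.497 0.552 0.25 ]Traceback (most recent call last):
  File "<stdin>", line 10, in <module>
  File "h.py", line 10, in tri
    return np.linalg.solve(A,b)
           ~~~~~~~~~~~~~~~^^^^^
    r = gufunc(a, b, signature=signature)
    raise LinAlgError("Singular matrix")
numpy.linalg.LinAlgError: Singular matrix
```

play_rows([
  [1, [0, 0, -0.5], [0, 0, 0.72]],
  [1, [0.5, 0, -0.5], [0, 0, 0.72]],
  [1, [1, 0, -0.5], [0, 0, 0.72]],
  [1, [1, -0.5, 0], [0, 0, 0]],
  [1, [1, -1, 0], [0, 0, 0]],
  [1, [1, -1, 0], [0, 0, 0]],
  [1, [0.5, -1, 0], [0, 0, 0]],
  [1, [0, -1, 0], [0, 0, 0]],
])

```text
t: 1.1
tool_pos: [0.4487, -0.3414, 0.3054]
tool_rot: [-3.138, -0.11, 0.001]
contact_force: [-0.2, -0.1, 0.1]
opening: 0.0853
grip_force: 0.0
```

play_rows([
  [1, [0.2, -1, 0], [0, 0, 0]],
  [1, [0.2, -1, 0], [0, 0, 0]],
  [1, [0.2, -1, 0], [0, 0, 0]],
  [1, [0.1, -1, 0], [0, 0, 0]],
  [1, [0.1, -1, 0], [0, 0, 0]],
  [1, [0.1, -1, 0], [0, 0, 0]],
  [1, [0.1, -1, 0], [0, 0, 0]],
  [1, [0, -1, 0], [0, 0, 0]],
])

```text
t: 2.1
tool_pos: [0.4699, 0.0605, 0.3058]
tool_rot: [-3.14, -0.107, 0.001]
contact_force: [0.3, -0.9, -0.6]
opening: 0.0852
grip_force: 0.0
```

play_rows([
  [1, [0, -1, 0], [0, 0, 0]],
  [1, [0, -0.4, 0], [0, 0, 0]],
  [1, [0, 0, 0.5], [0, 0, 0]],
  [1, [0, 0, 0], [0, 0, 0]],
])

```text
t: 2.6
tool_pos: [0.4642, 0.1288, 0.2786]
tool_rot: [3.139, 0.108, -0.008]
contact_force: [-0.9, -0.3, 0.6]
opening: 0.0852
grip_force: 0.0
```

```bash
python3 - <<'E'
from station import ctrl, imaging
import cv2,numpy as np,pickle
o=ctrl.get_obs();print(o["tool_pos"],o["tool_rot"])
E
```

```text
[0.46417875 0.12881129 0.27864159] [ 3.13924716  0.10822743 -0.00801623]
```

play_rows([
  [1, [0.11, -1, 0], [0, 0, 0]],
  [1, [0, -0.04, 0.6], [0, 0, 0]],
  [1, [0, 0, 0.9], [0, 0, 0]],
  [1, [0, 0, 0.9], [0, 0, 0]],
  [1, [0, 0, 0.8], [0, 0, 0]],
  [1, [0, 0, 0.6], [0, 0, 0]],
  [1, [0, 0, 0.5], [0, 0, 0]],
  [1, [0, 0, 0.2], [0, 0, 0]],
])

```text
t: 3.6
tool_pos: [0.467, 0.1804, 0.0552]
tool_rot: [3.139, 0.106, -0.004]
contact_force: [0.8, 0.2, 0.4]
opening: 0.0852
grip_force: 0.0
```

play_rows([
  [1, [0, 0, 0], [0, 0, 0]],
  [0, [0, 0, 0], [0, 0, 0]],
  [0, [0, 0, 0], [0, 0, 0]],
  [0, [0, 0, 0], [0, 0, 0]],
  [0, [0, 0, 0], [0, 0, 0]],
  [0, [0, 0, 0], [0, 0, 0]],
  [0, [0, 0, 0], [0, 0, 0]],
], force=25)

```text
t: 4.47
tool_pos: [0.4678, 0.1814, 0.0568]
tool_rot: [-3.139, -0.107, -0.001]
contact_force: [-1.3, 2.3, 4.6]
opening: 0.019
grip_force: 24.5
```

play_rows([
  [0, [0, -0.25, 0], [0, 0, 0]],
  [0, [0, -0.25, 0], [0, 0, 0]],
  [0, [0, -0.25, 0], [0, 0, 0]],
  [0, [0, -0.25, 0], [0, 0, 0]],
  [0, [0, -0.2, 0], [0, 0, 0]],
  [0, [0, -0.1, 0], [0, 0, 0]],
  [0, [0, 0, 0], [0, 0, 0]],
])

```text
t: 5.35
tool_pos: [0.4637, 0.2462, 0.0568]
tool_rot: [-3.139, -0.108, -0.002]
contact_force: [0.9, 0.5, 5.2]
opening: 0.019
grip_force: 24.7
```

play_rows([
  [0, [0, -0.06, 0], [0, 0, 0]],
  [0, [0, -0.06, 0], [0, 0, 0]],
  [0, [0, 0, 0], [0, 0, 0]],
])

```text
t: 5.72
tool_pos: [0.4634, 0.2513, 0.0568]
tool_rot: [3.139, 0.107, 0.002]
contact_force: [0.8, -3.1, 5.7]
opening: 0.0191
grip_force: 24.8
```

play_rows([
  [0, [0, -0.05, 0], [0, 0, 0]],
  [0, [0, 0, 0], [0, 0, 0]],
  [0, [0, 0, 0], [0, 0, 0]],
])

```text
t: 6.1
tool_pos: [0.4633, 0.2512, 0.0568]
tool_rot: [3.133, 0.107, 0.001]
contact_force: [-0.0, -11.4, 8.8]
opening: 0.0194
grip_force: 25.2
```

play_rows([
  [0, [0, 0.04, 0], [0, 0, 0]],
  [1, [0, 0, 0], [0, 0, 0]],
  [1, [0, 0, 0], [0, 0, 0]],
  [1, [0, 0, 0], [0, 0, 0]],
  [1, [0, 0, -0.2], [0, 0, 0]],
  [1, [0, 0, -0.8], [0, 0, 0]],
  [1, [0, 0, -1], [0, 0, 0]],
  [1, [0, 0, -1], [0, 0, 0]],
])

```text
t: 7.1
tool_pos: [0.4622, 0.2518, 0.2077]
tool_rot: [3.139, 0.107, -0.001]
contact_force: [0.8, -0.7, -0.7]
opening: 0.0854
grip_force: 0.0
```

play_rows([
  [1, [0, 0, -1], [0, 0, 0]],
  [1, [0, 0, -1], [0, 0, 0]],
  [1, [0, 0, -0.6], [0, 0, 0]],
  [1, [-0.2, -0.8, 0], [0, 0, 0]],
  [1, [-0.2, -1, 0], [0, 0, 0]],
  [1, [-0.18, -1, 0], [0, 0, 0]],
  [1, [0, 0, 0], [0, 0, 0]],
])

```text
t: 7.98
tool_pos: [0.4228, 0.3924, 0.3366]
tool_rot: [-3.139, -0.114, 0.0]
contact_force: [0.6, 0.2, 0.2]
opening: 0.0853
grip_force: 0.0
```

```bash
python3 - <<'E'
from station import ctrl, imaging
import cv2,pickle,numpy as np
o=ctrl.get_obs();print(o["tool_pos"],o["tool_rot"],o["q"])
f=lambda i:cv2.resize(i,None,fx=2.8,fy=2.8,interpolation=cv2.INTER_CUBIC)
a=imaging.get_image("side")
cv2.imwrite("pics/ab.png",cv2.resize(a["color"][85:205,330:470],None,fx=5,fy=5,interpolation=cv2.INTER_CUBIC));pickle.dump(a,open("side1.pkl","wb"))
E
```

```text
[0.42279728 0.39238448 0.33662784] [-3.13904709e+00 -1.14170651e-01  4.41881717e-04] [ 6.18846683e-01 -1.02527379e-01  1.59231510e+00  5.49034668e-04
  1.65178135e+00  2.11697725e+00]
```

View pics/ab.png

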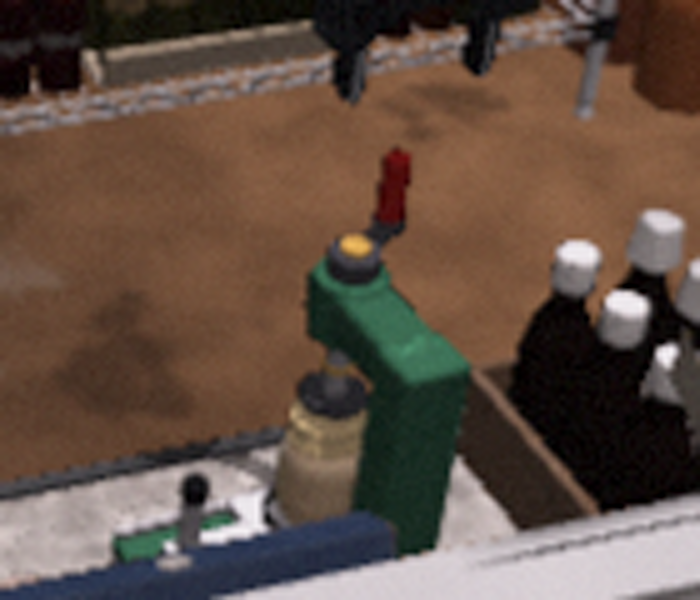

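The jar sits under the foot at (333,400), with the post cap at (195,488) and the handle at (395,190). I'll descend and grip the handle.

play_rows([
  [1, [0.035, 0.045, 0], [0, 0, 0]],
  [1, [0, 0, 0.5], [0, 0, 0]],
  [1, [0, 0, 0.5], [0, 0, 0]],
  [1, [0, 0, 0.45], [0, 0, 0]],
  [1, [0, 0, 0], [0, 0, 0]],
  [1, [0, 0, 0], [0, 0, 0]],
])

```text
t: 8.78
tool_pos: [0.4269, 0.3874, 0.2651]
tool_rot: [-3.139, -0.105, -0.002]
contact_force: [-0.1, 0.3, -0.5]
opening: 0.0855
grip_force: 0.0
```

play_rows([
  [0, [0, 0, 0], [0, 0, 0]],
  [0, [0, 0, 0], [0, 0, 0]],
  [0, [0, 0, 0], [0, 0, 0]],
  [0, [0, 0, 0], [0, 0, 0]],
  [0, [0, 0, 0], [0, 0, 0]],
  [0, [0, 0, 0], [0, 0, 0]],
], force=60)

```text
t: 9.52
tool_pos: [0.426, 0.3902, 0.2647]
tool_rot: [-3.134, -0.109, -0.002]
contact_force: [-0.5, 6.6, -0.6]
opening: 0.0182
grip_force: 58.7
```

```bash
python3 - <<'E'
from h import *
from station import ctrl
o=ctrl.get_obs();print(o["tool_pos"],o["tool_rot"],o["contact_force"],o["opening"])
s=pickle.load(open("side1.pkl","rb"));E=np.array(s["extrinsics"])
def pr(p):
    c=E[:3,:3]@p+E[:3,3];return np.array([(s["fx"]*c[0]/c[2]+s["cx"]-330+.4)*5,(s["fy"]*c[1]/c[2]+s["cy"]-85+.4)*5])
ax=np.array([.455,.351]);cam=np.array([1.654,-.371]);d=(cam-ax)/np.linalg.norm(cam-ax)
for z in(.121,.13,.135,.14,.145,.15,.155,.16):print(z,pr(np.r_[ax,z]).round(),pr(np.r_[ax+.024*d,z]).round())
E
```

```text
[0.42598005 0.39020173 0.26472951] [-3.13387276e+00 -1.09007234e-01 -2.06355157e-03] [-0.4767082   6.63174121 -0.64801132] 0.01822163091431349
0.121 [330. 414.] [326. 435.]
0.13 [331. 403.] [328. 424.]
0.135 [332. 397.] [329. 418.]
0.14 [333. 391.] [330. 412.]
0.145 [334. 385.] [331. 406.]
0.15 [335. 379.] [332. 400.]
0.155 [336. 373.] [333. 394.]
0.16 [337. 367.] [333. 388.]
```

play_rows([
  [0, [0.256, -0.2, 0], [0, 0, 0]],
  [0, [0.258, -0.034, 0], [0, 0, 0]],
  [0, [0.258, 0.034, 0], [0, 0, 0]],
  [0, [0.242, 0.1, 0], [0, 0, 0]],
])

```text
t: 10.02
tool_pos: [0.4741, 0.3978, 0.2646]
tool_rot: [-3.137, -0.11, 0.009]
contact_force: [-10.0, 3.1, 4.7]
opening: 0.0187
grip_force: 59.8
```

```bash
cat > m.py <<'E'
import numpy as np
from station import ctrl
o=ctrl.get_obs();p=o["tool_pos"][:2]-[.4552,.351]
y=np.radians(4);q=np.array([p[0]*np.cos(y)+p[1]*np.sin(y),p[0]*np.sin(y)-p[1]*np.cos(y)])*1000
f=o["contact_force"];F=np.array([f[0]*np.cos(y)+f[1]*np.sin(y),f[0]*np.sin(y)-f[1]*np.cos(y)])
c=np.degrees(np.arctan2(-q[1],-q[0]))%360;r=q/np.linalg.norm(q);t=np.array([-r[1],r[0]])
print("c",c.round(1),"r",np.linalg.norm(q).round(1),"q",q.round(1),"Ft",(F@t).round(2),"Fr",(F@r).round(2),"z",o["tool_pos"][2].round(4),f[2].round(1),"wt",o["wrist_torque"].round(2),"open",o["opening"].round(4),"t",o["t"])
E
python3 m.py
```

```text
Traceback (most recent call last):
  File "m.py", line 7, in <module>
    print("c",c.round(1),"r",np.linalg.norm(q).round(1),"q",q.round(1),"Ft",(F@t).round(2),"Fr",(F@r).round(2),"z",o["tool_pos"][2].round(4),f[2].round(1),"wt",o["wrist_torque"].round(2),"open",o["opening"].round(4),"t",o["t"])
                                                                                                                                                                                                  ^^^^^^^^^^^^^^^^^^
AttributeError: 'float' object has no attribute 'round'
```

```bash
sed -i 's/o\["opening"\].round(4)/round(o["opening"],4)/' m.py; python3 m.py
```

```text
c 116.0 r 50.5 q [ 22.1 -45.4] Ft -10.47 Fr -0.86 z 0.2646 4.7 wt [0.3  1.57 0.02] open 0.0187 t 10.025
```

play_rows([
  [0, [0.208, 0.158, 0], [0, 0, 0]],
  [0, [0.158, 0.208, 0], [0, 0, 0]],
  [0, [0.1, 0.242, 0], [0, 0, 0]],
])

```text
t: 10.4
tool_pos: [0.5021, 0.3713, 0.2648]
tool_rot: [-3.13, -0.11, -0.005]
contact_force: [2.7, 12.0, -1.0]
opening: 0.0189
grip_force: 59.5
```

```bash
python3 m.py
```

```text
c 160.6 r 51.1 q [ 48.2 -17. ] Ft -9.97 Fr 7.28 z 0.2648 -1.0 wt [ 1.72 -0.31  0.06] open 0.0189 t 10.4
```

play_rows([
  [0, [0.054, 0.258, 0], [0, 0, 0]],
  [0, [-0.034, 0.258, 0], [0, 0, 0]],
])

```text
t: 10.65
tool_pos: [0.5061, 0.3444, 0.2648]
tool_rot: [-3.133, -0.109, -0.009]
contact_force: [5.6, 9.2, -0.8]
opening: 0.0188
grip_force: 59.5
```

```bash
python3 m.py
```

```text
c 191.4 r 51.3 q [50.3 10.1] Ft -9.86 Fr 4.34 z 0.2648 -0.8 wt [ 1.33 -0.81  0.  ] open 0.0188 t 10.65
```

play_rows([
  [0, [-0.1, 0.242, 0], [0, 0, 0]],
])

```text
t: 10.78
tool_pos: [0.5026, 0.3313, 0.2648]
tool_rot: [-3.134, -0.108, -0.012]
contact_force: [7.6, 9.0, -2.2]
opening: 0.0186
grip_force: 59.4
```

```bash
python3 m.py
```

```text
c 206.6 r 51.3 q [45.9 23. ] Ft -11.21 Fr 3.53 z 0.2648 -2.2 wt [ 1.07 -1.1  -0.03] open 0.0186 t 10.775
```

play_rows([
  [0, [-0.158, 0.208, 0], [0, 0, 0]],
])

```text
t: 10.9
tool_pos: [0.4956, 0.3197, 0.2648]
tool_rot: [-3.136, -0.107, -0.013]
contact_force: [7.9, 5.2, -1.0]
opening: 0.0186
grip_force: 59.4
```

```bash
python3 m.py
```

```text
c 221.8 r 51.1 q [38.1 34.1] Ft -8.93 Fr 3.04 z 0.2648 -1.0 wt [ 0.89 -1.19  0.02] open 0.0186 t 10.9
```

play_rows([
  [0, [-0.208, 0.158, 0], [0, 0, 0]],
])

```text
t: 11.02
tool_pos: [0.4863, 0.3107, 0.2648]
tool_rot: [-3.136, -0.106, -0.015]
contact_force: [13.2, 7.7, -3.3]
opening: 0.0187
grip_force: 59.2
```

```bash
cat >> m.py <<'E'
w=o["wrist_torque"];T=np.array([w[0]*np.cos(y)+w[1]*np.sin(y),w[0]*np.sin(y)-w[1]*np.cos(y)])
print("Tr",(T@r).round(3),"Tt",(T@t).round(3))
E
python3 m.py
```

```text
c 236.3 r 50.9 q [28.2 42.4] Ft -15.12 Fr 1.99 z 0.2648 -3.3 wt [ 1.18 -2.04 -0.04] open 0.0187 t 11.025
Tr 2.34 Tt 0.31
```

play_rows([
  [0, [-0.242, 0.1, 0], [0, 0, 0]],
])

```text
t: 11.15
tool_pos: [0.4756, 0.3047, 0.2648]
tool_rot: [-3.137, -0.105, -0.02]
contact_force: [14.9, 5.1, -4.8]
opening: 0.0185
grip_force: 59.2
```

```bash
python3 m.py
```

```text
c 250.2 r 50.6 q [17.2 47.6] Ft -15.69 Fr 1.4 z 0.2648 -4.8 wt [ 0.78 -2.33  0.01] open 0.0185 t 11.15
Tr 2.451 Tt 0.229
```

play_rows([
  [0, [-0.258, 0.034, 0], [0, 0, 0]],
])

```text
t: 11.28
tool_pos: [0.463, 0.3013, 0.2648]
tool_rot: [-3.139, -0.105, -0.02]
contact_force: [16.4, 2.9, -4.0]
opening: 0.0184
grip_force: 59.2
```

```bash
python3 m.py
```

```text
c 265.1 r 50.3 q [ 4.3 50.1] Ft -16.67 Fr -0.29 z 0.2648 -4.0 wt [ 0.34 -2.45 -0.06] open 0.0184 t 11.275
Tr 2.47 Tt 0.041
```

play_rows([
  [0, [-0.258, -0.034, 0], [0, 0, 0]],
])

```text
t: 11.4
tool_pos: [0.4501, 0.3013, 0.2648]
tool_rot: [3.139, 0.104, 0.02]
contact_force: [16.5, -1.4, -3.3]
opening: 0.0184
grip_force: 59.3
```

```bash
python3 m.py
```

```text
c 279.9 r 49.9 q [-8.6 49.2] Ft -16.58 Fr -0.29 z 0.2648 -3.3 wt [-0.14 -2.54  0.  ] open 0.0184 t 11.4
Tr 2.546 Tt -0.117
```

Contact is clear: the drag rose from 10 N to 15 N between 222° and 236°, which puts contact at about 223.5°. I'll stop near 43.5°, half a turn on.

play_rows([
  [0, [-0.242, -0.1, 0], [0, 0, 0]],
  [0, [-0.208, -0.158, 0], [0, 0, 0]],
  [0, [-0.158, -0.208, 0], [0, 0, 0]],
  [0, [-0.1, -0.242, 0], [0, 0, 0]],
  [0, [-0.034, -0.258, 0], [0, 0, 0]],
  [0, [0.034, -0.258, 0], [0, 0, 0]],
])

```text
t: 12.15
tool_pos: [0.4069, 0.3567, 0.2646]
tool_rot: [3.128, 0.103, 0.0]
contact_force: [-0.3, -17.2, 6.2]
opening: 0.0181
grip_force: 60.7
```

```bash
sed -i 's/\.4552,/.4562,/' m.py; python3 m.py
```

```text
c 10.6 r 49.6 q [-48.8  -9.2] Ft -17.12 Fr -1.73 z 0.2646 6.2 wt [-2.85 -0.07  0.06] open 0.0181 t 12.15
Tr 2.821 Tt -0.4
```

play_rows([
  [0, [0.1, -0.242, 0], [0, 0, 0]],
  [0, [0.134, -0.182, 0], [0, 0, 0]],
  [0, [0, 0, 0], [0, 0, 0]],
])

```text
t: 12.52
tool_pos: [0.4165, 0.3809, 0.2646]
tool_rot: [3.134, 0.106, -0.002]
contact_force: [-2.7, -8.5, 5.6]
opening: 0.0187
grip_force: 60.5
```

```bash
python3 m.py
```

```text
c 41.0 r 49.7 q [-37.5 -32.6] Ft -8.39 Fr -2.96 z 0.2646 5.6 wt [-1.58  0.34  0.02] open 0.0187 t 12.525
Tr 1.468 Tt -0.679
```

play_rows([
  [0, [-0.03, 0.034, 0], [0, 0, 0]],
  [0, [0, 0, 0], [0, 0, 0]],
  [1, [0, 0, 0], [0, 0, 0]],
  [1, [0, 0, 0], [0, 0, 0]],
  [1, [0, 0, 0], [0, 0, 0]],
  [1, [0, 0, 0], [0, 0, 0]],
  [1, [0, 0, -0.3], [0, 0, 0]],
  [1, [0, 0, -0.6], [0, 0, 0]],
])

```text
t: 13.52
tool_pos: [0.4146, 0.3808, 0.3086]
tool_rot: [3.138, 0.107, -0.004]
contact_force: [-0.1, 0.3, 0.7]
opening: 0.0858
grip_force: 0.0
```

play_rows([
  [1, [0, 0, -1], [0, 0, 0]],
  [1, [0, 0, -1], [0, 0, 0]],
  [1, [0, 1, 0], [0, 0, 0]],
  [1, [0, 1, 0], [0, 0, 0]],
  [1, [0, 1, 0], [0, 0, 0]],
  [1, [0, 1, 0], [0, 0, 0]],
  [1, [0, 0, 0], [0, 0, 0]],
])

```text
t: 14.4
tool_pos: [0.4291, 0.1792, 0.4106]
tool_rot: [-3.14, -0.1, -0.004]
contact_force: [-0.1, 0.5, 1.0]
opening: 0.0855
grip_force: 0.0
```

```bash
python3 - <<'E'
from station import imaging
import cv2,numpy as np
f=lambda i:cv2.resize(i,(390,390),interpolation=cv2.INTER_CUBIC)
a=imaging.get_image("side")["color"][105:205,350:450];b=imaging.get_image("top")["color"][160:260,165:265]
cv2.imwrite("pics/fin.png",np.hstack([f(a),f(b)]))
E
```

```text
(no output)
```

View pics/fin.png

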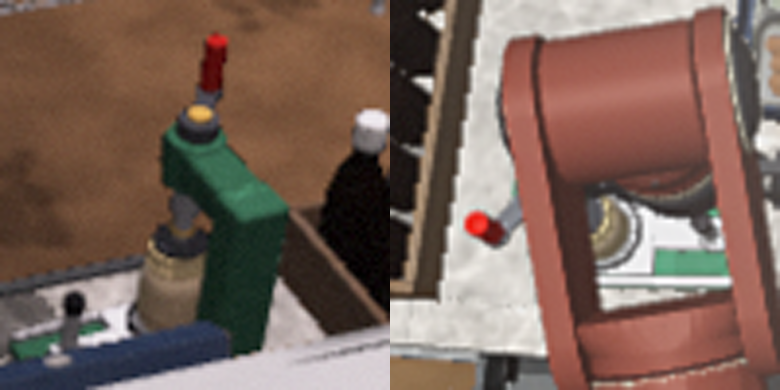

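The foot is down on the lid at (180,240), the handle stands at (216,42), and the arm is clear of everything.

```bash
python3 -c "
from station import ctrl
print(ctrl.finish_job())"
```

```text
the job is handed in; nothing more can be done
None
```

The carriage is home against its stop, and the crank was wound about 177° past the point where the foot met the lid (half a turn is 180°). The handle is released with the arm clear, and the job was handed in at about 14.5 s.

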